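Set the amplifier's two-stage selector and switch it on

TASK

The amplifier lies on its back on the cork turntable with its front panel up. Push its selector, the wide-capped lever in the long slot, away from the robot past its first click to the second stop at the far end of the slot, and then press the round push button on the panel all the way down and let it come up again. Leave the two small toggle switches and the things lying around the amplifier as they are.

Things in the scene. Friction and masses are not known exactly. Their poses are not given: they have to be found in the camera images.
- amplifier: Fixed gold-coloured steel chassis lying on its back on a round cork turntable (540 mm across, 18 mm thick): 140 mm (x) by 430 mm (y) by 100 mm high. Origin: centre of its underside, on the cork; its flat front panel faces up, 100 mm above the origin. A row of four controls along y near the panel's middle line, about 100 mm apart (selector, two toggles, push button; which stands where varies); between them, at x = +30 mm, stand bare metal shafts 17 mm tall.
- selector: Fixed steel slot plate of the selector on the panel, 105 mm (x) by 44 mm (y), 3 mm thick. Origin: its centre, on the panel's surface. Its lever slides along this body's x axis, which points away from the robot; the slot has three cross notches, at x = -25 mm (start), 0 (first detent) and +25 mm (second stop).
- selector_cap (a point): Centre of the selector lever's black cap, which moves with the lever: 12 mm (along the slide) by 28 mm (across) by 22 mm high, 35 mm above the panel's surface (so the cap spans 24 to 46 mm above the panel), on a thin steel stem.
- selector_lever (a joint): Travel of the selector lever in m: 0 at the near end of the slot (start), 0.025 in the first detent, 0.050 at the second stop (end of the slot, a hard stop). Getting it out of the start or out of the first detent takes a push of about 6 N, which falls off as the lever moves; once well past the half-way point between two positions (past about 15 and 42 mm) it snaps on by itself, to about 23 mm (first detent, where it has some 4 mm of play) or to 50 mm, and stays there.
- power_top (a point): Centre of the top face of the round black push button, 28 mm across, in a steel housing 44 mm across and 12 mm high; the face is 22 mm above the panel when up. It is pressed straight down, the face points up.
- power (a joint): Travel of the push button in m: 0 up, 0.006 fully down (about 5 N); it springs back when let go.
- toggle_a_tip (a point): Tip of the thin steel bat, 6 mm thick, of one small toggle switch, about 40 mm above the panel; it leans towards or away from the robot by up to 0.5 rad. To be left as it is.
- toggle_b_tip (a point): Tip of the bat of the other, identical toggle switch. To be left as it is.
- knob_cap: Loose aluminium control knob, 34 mm across, 22 mm high, standing on the cork; origin at the centre of its underside. Bystander.
- screw_jar: Loose small glass jar with steel cap, 50 mm across, 60 mm high; origin at the centre of its underside. Bystander.
- capacitor: Loose black capacitor can, 35 mm across, 50 mm high; origin at the centre of its underside. Bystander.
- screwdriver: Loose screwdriver with grey handle lying on the bench top to the right of the turntable. Bystander.

How it is judged:
On the way, in this order (a step that is already met when the one before it is completed fails the run):
1. the selector lever is at its second stop (value of joint selector_lever above 0.046 m), for 0.2 s.
2. the push button is pressed down (value of joint power above 0.0045 m), for 0.05 s.
At the end, for the whole second after the job is handed in: The selector lever has been slid past the first detent and rests at its second stop (travel over 46 of 50 mm); after that the push button was pressed (over 4.5 of 6 mm) and is up again (under 1.5 mm) (value of joint selector_lever above 0.046 m and value of joint power below 0.0015 m); the robot touches nothing.
It fails at once if the push button is pressed before the selector is at its second stop (value of joint power above 0.0035 m and value of joint selector_lever below 0.044 m).
It fails at once if a toggle switch is moved (tip by over 10 mm) (distance of any of toggle_a_tip, toggle_b_tip from where it was at the start of the episode above 0.01 m).
It fails at once if a loose thing around the amplifier is picked up or moved by over 20 mm (distance of any of knob_cap, screw_jar, capacitor, screwdriver from where it was at the start of the episode above 0.02 m).
It also fails if it takes over 38 s, if anything falls off the work surface, if the arm or the gripper's body presses on something with over 40 N, if the wrist force passes 120 N, or if a joint passes its speed limit or range.

ROBOT

A 6-joint arm with a two-finger parallel gripper is mounted at the origin on the work surface. World frame = base frame: x ahead of the robot, y to its left, z up, the work surface at z = 0. Lengths are in m, angles in rad, forces in N, time in s.
With the tool pointing down it reaches from about 0.35 to 0.725 m from the base axis. Payload 6 kg.
Tool frame: the origin (TCP) lies midway between the tips of the shut fingers; the grasp point (between the pads) lies 19 mm behind it; z points along the fingers, y is the direction in which the jaws open and shut (so a half turn about z gives the same grasp; the last joint's range is limited). The gripper opens to 85 mm and grips with 20 to 120 N. Pads are 22 mm wide; open, the fingers measure 114 mm over their backs; the gripper's body (76 mm by 85 mm) begins 54 mm behind the grasp point. The pads swing forward as they close: fully open they stand 13 mm farther back than shut.
Start: joints at [1.53, 0.04, 0.085, 0, -1.615, -0.334], TCP at [0.22, 0.558, 0.231] pointing down, gripper open.
Joint ranges: [-2.56, 2.56], [-1.29, 2.01], [-1.08, 1.49], [-3.29, 1.98], [-2.81, -0.18], [-2.99, 2.99]. Speed limits (rad/s): [2.57, 2.57, 3.01, 3.14, 3.14, 3.14].

INTERFACE

Orientations are given as a 3x3 rotation matrix whose columns are the frame's x, y, z axes.
In Python, from plant import robot, capture, get_calibration, job, nets gives the robot as it stands.
- The arm moves only by the shell command python3 -m inch 'ROWS'. ROWS is JSON, a list of rows, each an object of numbers: "x", "y", "z": the shift along the tool's x, y, z in units of 0.5 m (1.0 is 0.5 m); "ax", "ay", "az": the turn, a rotation vector about the tool's x, y, z in units of pi rad (1.0 is pi rad); "claw": the closure, from 0 (fully open) to 1 (shut). In form: [{"x": .., "y": .., "z": .., "ax": .., "ay": .., "az": .., "claw": ..}, ...]. A call has 1 to 12 rows; each row is the pose to reach, as a shift and turn from the pose commanded when the call began, along the tool's axes at that moment, turning the shorter way round; what a row does not reach only later rows make up. A row lasts 1/12 s, in which the tool goes at most 41.7 mm and 7.16 degrees, less where a joint would pass 70% of its speed; a pose out of reach is approached as far as the arm can. A call with a number of a shift or a turn outside -1 to 1 is refused whole. A call with a gripper value outside its range is refused whole. The fingers move at their own pace and stop on an object; the grip force is fixed at half the most. Time passes only in rows, so rows that repeat a pose let the fingers close. It gives the time, the measured TCP pose, the force and the opening at its end, in the units of the state.
- robot.read_state(): the state, without advancing time (a new reading comes with each control period).
- capture(name): name is "side" or "top" or "wrist"; returns the picture (420x560x3 uint8, blue, green, red); there is no depth.
- get_calibration(name): a dict with "camera_matrix" (3x3 intrinsics, pixels), "dist" ([k1, k2, p1, p2, k3] as OpenCV has them; the pictures are not rectified), "R" (3x3) and "t" (3): a world point X has camera coordinates R X + t. Camera axes: x right, y down, z forward; pixel columns grow to the right and rows downward; lengths in m; the calibration is good to about 2 mm. A picture is of the moment at which its call begins: read the wrist's pose just before it. get_calibration takes no time and is no camera call; for the wrist camera it gives the pose at the moment of the call.
- job.hand_in(): hands the job in, once; it reports no verdict.
Trained networks look in the newest picture that a camera, given by its name, has taken for a name from the list of things; names that differ only in an ending like _2 or _b are one class to them, and where a whole thing is asked for, a point or a joint stands for the part that bears it (a point fixed in the world has none). Each returns a list of dicts, best first, with "conf" (0 to 1); they miss things now and then, are a little off and sometimes report something else, mostly with a low value. They report only what shows in the picture. A call takes as long as a camera call.
- nets.look_for(camera, query): "point" ([column, row] in pixels, amid what is visible of it).
- nets.tip_of(camera, query): "point" ([column, row] in pixels: a listed point, or the origin of a listed thing).
The state is a dict: "t": time; "qpos": joint angles; "qd": joint speeds; "joint_efforts": joint torques, N m; "tool_pos": TCP position; "eef_rot": TCP orientation; "wrist_force": force on the tool from outside, world axes, zero at the start; "moment": the same for the moment, N m; "grip_width": finger opening in m.
Only numpy, scipy, OpenCV 4.12 (cv2) and the standard library are available. Lean on these libraries where they do the work, as an engineer would, in place of code of your own. Each camera call takes 0.05 s, during which the arm holds its last target.

## Working session

There is one attempt and no reset: what is moved stays moved. The work goes in short steps, Python scripts to look and compute and a shell command to move; the robot and the scene stay as the last step left them, time stands still between calls to the robot, and variables do not carry over. Pictures are saved under pics/ and viewed, and the job is handed in when it is done.

```bash
ls; mkdir -p pics
python3 - <<'E'
from plant import robot,capture,get_calibration,nets
import cv2,numpy as np
s=robot.read_state();print(s['t'],s['tool_pos'],s['eef_rot'],s['grip_width'],s['wrist_force'])
for c in['top','side']:
    cv2.imwrite(f'pics/{c}0.png',capture(c))
    k=get_calibration(c);print(c,np.round(-np.array(k['R']).T@np.array(k['t']),3))
    for q in['selector_cap','power_top','toggle_a_tip','toggle_b_tip','selector','amplifier']:
        print(c,q,[(np.round(d['point'],1).tolist(),round(d['conf'],2)) for d in nets.tip_of(c,q)][:3])
print(robot.read_state()['t'])
E
```

```text
pics
0.0 [0.21945706 0.5580743  0.23027823] [[ 9.30594717e-01 -3.66050764e-01 -5.57667451e-04]
 [-3.66051176e-01 -9.30593202e-01 -1.68166655e-03]
 [ 9.66137878e-05  1.76908484e-03 -9.99998431e-01]] 0.08542144068401646 [-0.41561758  0.25409026 -0.36443191]
top [ 0.511 -0.156  0.996]
top selector_cap [([129.5, 202.7], 0.55)]
top power_top [([224.3, 220.0], 0.46)]
top toggle_a_tip [([178.3, 194.5], 0.39)]
top toggle_b_tip [([137.9, 195.6], 0.36)]
top selector [([137.1, 193.5], 0.9), ([176.9, 195.6], 0.31)]
top amplifier [([206.3, 214.8], 0.76)]
side [0.358 0.455 0.84 ]
side selector_cap [([211.3, 341.2], 0.63), ([256.4, 306.5], 0.26)]
side power_top [([272.1, 255.0], 0.68)]
side toggle_a_tip [([227.9, 283.3], 0.51)]
side toggle_b_tip [([302.3, 218.1], 0.62)]
side selector [([201.9, 344.6], 0.93), ([328.6, 338.6], 0.68)]
side amplifier []
0.7
```

View pics/top0.png

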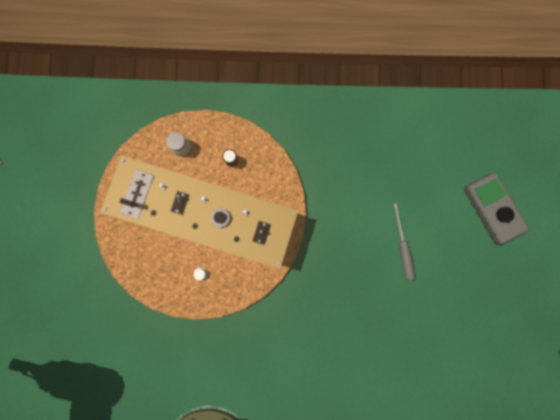

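View pics/side0.png

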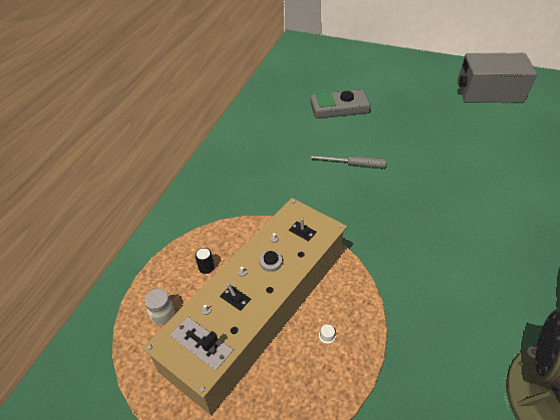

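```bash
cat > h.py <<'E'
import numpy as np,cv2
from plant import get_calibration
def K(c):
    k=get_calibration(c);return [np.array(k[n],float) for n in('camera_matrix','dist','R','t')]
def ray(c,p):
    M,d,R,t=K(c);u=cv2.undistortPoints(np.array([[p]],float),M,d)[0,0]
    return -R.T@t.ravel(),R.T@np.array([u[0],u[1],1])
def plane(c,p,z):
    o,v=ray(c,p);return o+v*(z-o[2])/v[2]
def tri(a,b):
    (o1,v1),(o2,v2)=a,b
    s=np.linalg.lstsq(np.c_[v1,-v2],o2-o1,rcond=None)[0]
    A,B=o1+v1*s[0],o2+v2*s[1];return (A+B)/2,np.linalg.norm(A-B)
def proj(c,X):
    M,d,R,t=K(c);return cv2.projectPoints(np.atleast_2d(np.array(X,float)),cv2.Rodrigues(R)[0],t,M,d)[0][:,0]
E
python3 - <<'E'
import cv2
a=cv2.imread('pics/top0.png')[140:280,90:310];cv2.imwrite('pics/topz.png',cv2.resize(a,None,fx=3.6,fy=3.6,interpolation=2))
a=cv2.imread('pics/side0.png')[190:420,130:360];cv2.imwrite('pics/sidez.png',cv2.resize(a,None,fx=2.6,fy=2.6,interpolation=2))
E
python3 - <<'E'
from h import *
np.set_printoptions(precision=4,suppress=True)
print('panel corners top', *[plane('top',p,.118) for p in [(119,157),(304,214),(281,267),(102,211)]])
print('panel corners side', *[plane('side',p,.118) for p in [(148,347),(293,199),(346,226)]])
print('cap',tri(ray('top',(133,204)),ray('side',(207,341))))
print('btn',tri(ray('top',(220.5,217.5)),ray('side',(271,260))),plane('top',(220.5,217.5),.14),plane('side',(271,259),.14))
E
```

```text
panel corners top [0.7096 0.2118 0.118 ] [ 0.5866 -0.2192  0.118 ] [ 0.4642 -0.1685  0.118 ] [0.5833 0.242  0.118 ]
panel corners side [0.7041 0.2032 0.118 ] [ 0.589  -0.2013  0.118 ] [ 0.461  -0.1646  0.118 ]
cap (array([0.6036, 0.1679, 0.1384]), np.float64(0.009850699804052038))
btn (array([ 0.5733, -0.0279,  0.125 ]), np.float64(0.0009558441596623896)) [ 0.5727 -0.03    0.14  ] [ 0.5692 -0.0201  0.14  ]
```

View pics/topz.png

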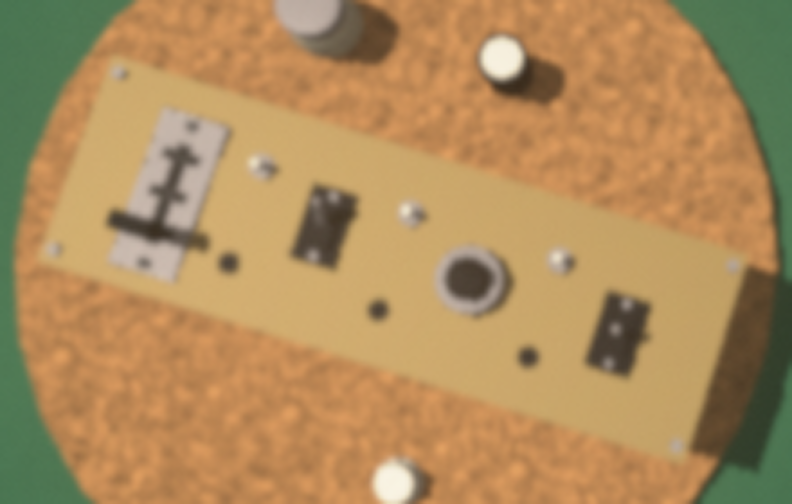

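View pics/sidez.png

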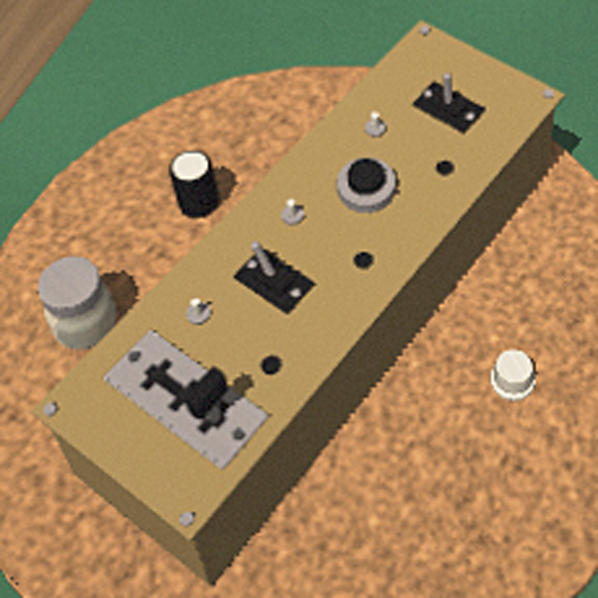

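Run:
```python
from h import *
from scipy.optimize import least_squares
np.set_printoptions(precision=4,suppress=True)
def T(p,x,z): 
    c,s=np.cos(p[2]),np.sin(p[2]); return [p[0]+c*x[0]-s*x[1],p[1]+s*x[0]+c*x[1],z]
C=[(.07,.215),(.07,-.215),(-.07,-.215),(-.07,.215)]
top=[(121.1,155.8),(298.9,212.8),(281.7,268.3),(101.1,212.8)]
side=[(143.5,347.7),(292.3,198.5),(346.5,227.3)]
def f(p): return np.r_[(proj('top',[T(p,c,.118) for c in C])-top).ravel(),(proj('side',[T(p,c,.118) for c in C[:3]])-side).ravel()]
r=least_squares(f,[.6,0,-.26]);p=r.x;print('amp',p,'\n',r.fun.reshape(-1,2))
def loc(X): c,s=np.cos(p[2]),np.sin(p[2]);d=np.array(X[:2])-p[:2];return np.array([c*d[0]+s*d[1],-s*d[0]+c*d[1]])
for n,cam,px,z in [('btn','top',(220.3,217.3),.140),('btn','side',(270.8,257.5),.140),('cap','top',(126,201.4),.153),('cap','side',(209.6,340.8),.153),('plate','top',(137,194),.121),('plate','side',(202,344),.121),
 ('togA','side',(228.5,284),.158),('togB','side',(302,218.5),.158)]:
    X=plane(cam,px,z);print(n,cam,X,loc(X))
```

```text
amp [ 0.5852  0.0198 -0.2822] 
 [[ 0.1777  0.1261]
 [-0.4556 -1.463 ]
 [-1.3145  1.4241]
 [-0.9558  0.589 ]
 [-0.8982 -0.3347]
 [-0.0558 -1.417 ]
 [ 1.2199 -1.8576]]
btn top [ 0.5731 -0.0296  0.14  ] [ 0.0022 -0.0507]
btn side [ 0.5708 -0.0232  0.14  ] [-0.0019 -0.0453]
cap top [0.6028 0.176  0.153 ] [-0.0266  0.1549]
cap side [0.5995 0.1732 0.153 ] [-0.029   0.1514]
plate top [0.6239 0.1649 0.121 ] [-0.0032  0.1502]
plate side [0.6202 0.1695 0.121 ] [-0.0081  0.1536]
togA side [0.6144 0.0676 0.158 ] [0.0148 0.054 ]
togB side [ 0.5418 -0.1205  0.158 ] [-0.0026 -0.1467]
```

```bash
python3 -m inch '[{"x":0.917,"y":0.441,"az":-0.0294,"claw":1},{"x":0.917,"y":0.441,"az":-0.0294,"claw":1},{"x":0.917,"y":0.441,"az":-0.0294,"claw":1},{"x":0.917,"y":0.441,"az":-0.0294,"claw":1},{"x":0.917,"y":0.441,"az":-0.0294,"claw":1},{"x":0.917,"y":0.441,"az":-0.0294,"claw":1},{"x":0.917,"y":0.441,"az":-0.0294,"claw":1},{"x":0.917,"y":0.441,"az":-0.0294,"claw":1},{"x":0.917,"y":0.441,"az":-0.0294,"claw":1},{"x":0.917,"y":0.441,"az":-0.0294,"claw":1},{"x":0.917,"y":0.441,"az":-0.0294,"claw":1},{"x":0.917,"y":0.441,"az":-0.0294,"claw":1}]'
```

```text
schema error: expected keys x, y, z, ax, ay, az, claw
```

```bash
python3 -m inch '[{"x":0.917,"y":0.441,"z":0,"ax":0,"ay":0,"az":-0.0294,"claw":1},{"x":0.917,"y":0.441,"z":0,"ax":0,"ay":0,"az":-0.0294,"claw":1},{"x":0.917,"y":0.441,"z":0,"ax":0,"ay":0,"az":-0.0294,"claw":1},{"x":0.917,"y":0.441,"z":0,"ax":0,"ay":0,"az":-0.0294,"claw":1},{"x":0.917,"y":0.441,"z":0,"ax":0,"ay":0,"az":-0.0294,"claw":1},{"x":0.917,"y":0.441,"z":0,"ax":0,"ay":0,"az":-0.0294,"claw":1},{"x":0.917,"y":0.441,"z":0,"ax":0,"ay":0,"az":-0.0294,"claw":1},{"x":0.917,"y":0.441,"z":0,"ax":0,"ay":0,"az":-0.0294,"claw":1},{"x":0.917,"y":0.441,"z":0,"ax":0,"ay":0,"az":-0.0294,"claw":1},{"x":0.917,"y":0.441,"z":0,"ax":0,"ay":0,"az":-0.0294,"claw":1},{"x":0.917,"y":0.441,"z":0,"ax":0,"ay":0,"az":-0.0294,"claw":1},{"x":0.917,"y":0.441,"z":0,"ax":0,"ay":0,"az":-0.0294,"claw":1}]'
```

```text
t: 1.7
tool_pos: [0.5607, 0.1899, 0.2316]
eef_rot: [[0.96, -0.279, 0.001], [-0.279, -0.96, 0.0], [0.0, -0.0, -1.0]]
wrist_force: [-0.5, 0.9, 1.0]
grip_width: 0.0
```

Run:
```python
from h import *
from plant import robot,capture,nets
np.set_printoptions(precision=4,suppress=True)
s=robot.read_state();print(s['tool_pos'],s['t'])
cv2.imwrite('pics/w1.png',capture('wrist'))
print(K('wrist')[2],K('wrist')[3])
for q,z in [('selector_cap',.153),('selector',.118)]:
    for d in nets.tip_of('wrist',q)[:2]: print(q,d['point'],d['conf'],plane('wrist',d['point'],z))
cv2.imwrite('pics/s1.png',capture('side'))
print(proj('wrist',[[.601,.1745,.153],[.572,-.0265,.14]]))
```

```text
[0.5607 0.1899 0.2316] 1.7
[[-0.284  -0.9588  0.0019]
 [-0.9143  0.2714  0.3007]
 [-0.2888  0.0836 -0.9537]] [0.3377 0.4282 0.5268]
selector_cap [285.0, 165.7] 0.87 [0.6012 0.1711 0.153 ]
selector [282.1, 127.2] 0.59 [0.6261 0.1674 0.118 ]
[[284.6623 163.2354]
 [545.9445 123.2161]]
```

View pics/w1.png

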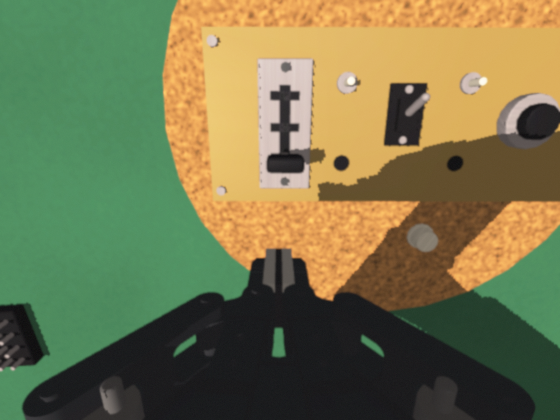

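```bash
python3 -m inch '[{"x":0.01,"y":0.008,"z":0.06,"ax":0,"ay":0,"az":0,"claw":1},{"x":0.02,"y":0.008,"z":0.12,"ax":0,"ay":0,"az":0,"claw":1},{"x":0.02,"y":0.008,"z":0.17,"ax":0,"ay":0,"az":0,"claw":1},{"x":0.02,"y":0.008,"z":0.17,"ax":0,"ay":0,"az":0,"claw":1},{"x":0.02,"y":0.008,"z":0.17,"ax":0,"ay":0,"az":0,"claw":1}]'
python3 - <<'E'
from h import *
from plant import robot,capture,nets
cv2.imwrite('pics/w2.png',capture('wrist'))
s=robot.read_state();print(s['tool_pos'],s['wrist_force'])
X=cv2.imread('pics/w2.png')
for d in nets.tip_of('wrist','selector_cap')[:2]: print(d['point'],d['conf'],plane('wrist',d['point'],.153))
E
```

```text
t: 2.32
tool_pos: [0.5671, 0.1857, 0.1458]
eef_rot: [[0.961, -0.277, -0.002], [-0.277, -0.961, -0.002], [-0.001, 0.002, -1.0]]
wrist_force: [-0.4, 0.3, 0.8]
grip_width: -0.0001
[0.56814832 0.18595756 0.14800385] [-0.304455    0.17286469  0.93582565]
[284.6, 206.6] 0.79 [0.60182542 0.17415373 0.153     ]
```

View pics/w2.png

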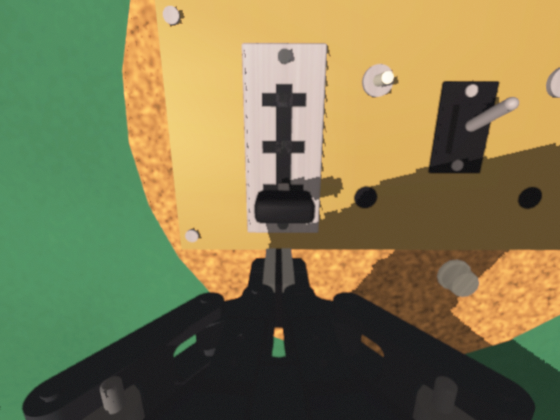

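```bash
python3 -m inch '[{"x":0.03,"y":0.004,"z":0.004,"ax":0,"ay":0,"az":0,"claw":1},{"x":0.05,"y":0.004,"z":0.004,"ax":0,"ay":0,"az":0,"claw":1},{"x":0.07,"y":0.004,"z":0.004,"ax":0,"ay":0,"az":0,"claw":1},{"x":0.09,"y":0.004,"z":0.004,"ax":0,"ay":0,"az":0,"claw":1},{"x":0.11,"y":0.004,"z":0.004,"ax":0,"ay":0,"az":0,"claw":1},{"x":0.11,"y":0.004,"z":0.004,"ax":0,"ay":0,"az":0,"claw":1},{"x":0.11,"y":0.004,"z":0.004,"ax":0,"ay":0,"az":0,"claw":1}]'
python3 - <<'E'
from h import *
from plant import robot,capture,nets
cv2.imwrite('pics/w3.png',capture('wrist'))
s=robot.read_state();print(s['tool_pos'],s['wrist_force'])
for d in nets.tip_of('wrist','selector_cap')[:2]: print(d['point'],d['conf'],plane('wrist',d['point'],.153))
E
```

```text
t: 3.0
tool_pos: [0.621, 0.1674, 0.1438]
eef_rot: [[0.96, -0.28, -0.0], [-0.28, -0.96, -0.001], [-0.0, 0.001, -1.0]]
wrist_force: [0.2, 1.0, 0.3]
grip_width: 0.0004
[0.62060253 0.16750875 0.14388883] [-0.36558714  0.16949165 -0.16817487]
[280.3, 218.9] 0.86 [0.64968795 0.1590277  0.153     ]
```

View pics/w3.png

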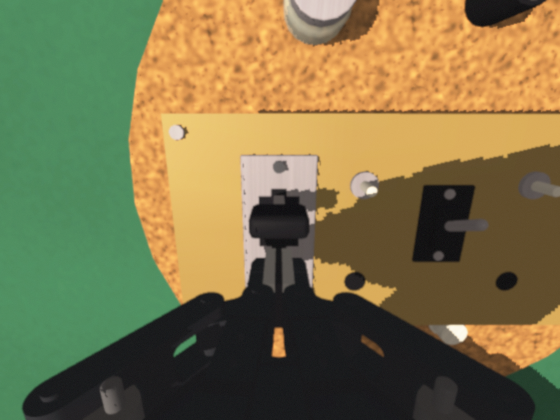

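```bash
python3 -m inch '[{"x":-0.03,"y":0,"z":0,"ax":0,"ay":0,"az":0,"claw":1},{"x":-0.05,"y":0,"z":-0.06,"ax":0,"ay":0,"az":0,"claw":1},{"x":-0.08,"y":0,"z":-0.14,"ax":0,"ay":0,"az":0,"claw":1},{"x":-0.1,"y":0,"z":-0.17,"ax":0,"ay":0,"az":0,"claw":1},{"x":-0.1,"y":0,"z":-0.17,"ax":0,"ay":0,"az":0,"claw":1},{"x":-0.1,"y":0,"z":-0.17,"ax":0,"ay":0,"az":0,"claw":1}]'
python3 - <<'E'
from h import *
from plant import robot,capture,nets
cv2.imwrite('pics/w4.png',capture('wrist'))
s=robot.read_state();print(s['tool_pos'],s['wrist_force'])
for q,z in [('selector_cap',.153),('power_top',.14)]:
  for d in nets.tip_of('wrist',q)[:2]: print(q,d['point'],d['conf'],plane('wrist',d['point'],z))
print(proj('wrist',[[.649,.1595,.153],[.625,.1665,.153]]))
E
```

```text
t: 3.6
tool_pos: [0.5723, 0.1824, 0.2315]
eef_rot: [[0.961, -0.278, 0.003], [-0.278, -0.961, 0.002], [0.003, -0.003, -1.0]]
wrist_force: [0.4, 0.6, -0.8]
grip_width: 0.0
[0.57201298 0.18208148 0.22958538] [ 1.076211   -0.53110786 -0.41071479]
selector_cap [278.7, 112.6] 0.58 [0.64897975 0.1600486  0.153     ]
power_top [535.4, 141.1] 0.95 [ 0.57353873 -0.02506363  0.14      ]
[[279.07920461 112.38923593]
 [279.01998963 148.22440358]]
```

View pics/w4.png

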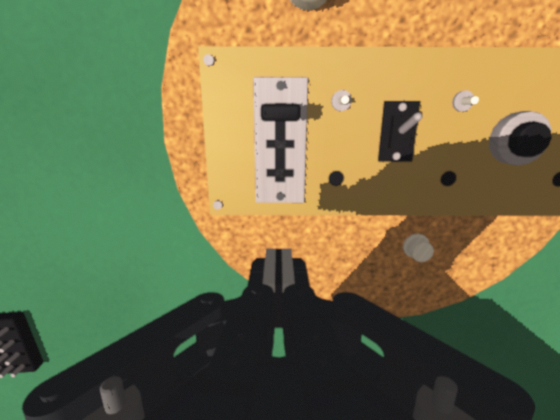

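```bash
python3 -m inch '[{"x":0,"y":0.08,"z":0,"ax":0,"ay":0,"az":0,"claw":1},{"x":0,"y":0.16,"z":0,"ax":0,"ay":0,"az":0,"claw":1},{"x":0,"y":0.24,"z":0,"ax":0,"ay":0,"az":0,"claw":1},{"x":0,"y":0.32,"z":0,"ax":0,"ay":0,"az":0,"claw":1},{"x":0,"y":0.398,"z":0,"ax":0,"ay":0,"az":0,"claw":1},{"x":0,"y":0.398,"z":0,"ax":0,"ay":0,"az":0,"claw":1},{"x":0,"y":0.398,"z":0,"ax":0,"ay":0,"az":0,"claw":1}]'
python3 - <<'E'
from h import *
from plant import robot,capture,nets
cv2.imwrite('pics/w5.png',capture('wrist'))
s=robot.read_state();print(s['tool_pos'],s['wrist_force'])
for q,z in [('power_top',.14)]:
  for d in nets.tip_of('wrist',q)[:2]:
    X=plane('wrist',d['point'],z);print(q,d['point'],d['conf'],X,(s['eef_rot'].T if hasattr(s['eef_rot'],'T') else np.array(s['eef_rot']).T)@(X-s['tool_pos'])/.5)
E
```

```text
t: 4.33
tool_pos: [0.5163, -0.0112, 0.2286]
eef_rot: [[0.959, -0.282, -0.001], [-0.282, -0.959, -0.0], [-0.001, 0.001, -1.0]]
wrist_force: [-0.2, 0.0, -0.6]
grip_width: -0.0001
[ 0.51663145 -0.01009055  0.22843352] [ 0.799251   -0.34474818 -0.2684567 ]
power_top [274.4, 139.3] 0.76 [ 0.57599173 -0.02256612  0.14      ] [ 0.12114579 -0.00945921  0.17672945]
```

View pics/w5.png

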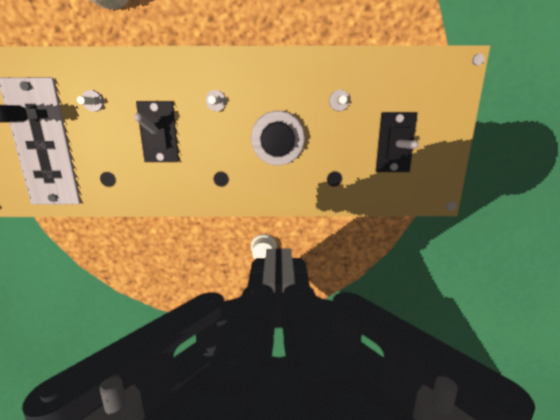

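```bash
python3 -m inch '[{"x":0.06,"y":-0.003,"z":0,"ax":0,"ay":0,"az":0,"claw":1},{"x":0.12,"y":-0.003,"z":0.02,"ax":0,"ay":0,"az":0,"claw":1},{"x":0.12,"y":-0.003,"z":0.08,"ax":0,"ay":0,"az":0,"claw":1},{"x":0.12,"y":-0.003,"z":0.13,"ax":0,"ay":0,"az":0,"claw":1},{"x":0.12,"y":-0.003,"z":0.157,"ax":0,"ay":0,"az":0,"claw":1},{"x":0.12,"y":-0.003,"z":0.157,"ax":0,"ay":0,"az":0,"claw":1},{"x":0.12,"y":-0.003,"z":0.157,"ax":0,"ay":0,"az":0,"claw":1}]'
python3 - <<'E'
from h import *
from plant import robot,capture,nets
s=robot.read_state();print(s['tool_pos'],s['wrist_force'])
cv2.imwrite('pics/s6.png',cv2.resize(capture('side')[180:400,130:380],None,fx=2.6,fy=2.6))
print(robot.read_state()['tool_pos'])
E
```

```text
t: 5.02
tool_pos: [0.5749, -0.0242, 0.1508]
eef_rot: [[0.961, -0.278, -0.001], [-0.278, -0.961, -0.001], [-0.001, 0.001, -1.0]]
wrist_force: [-0.5, -0.9, 1.3]
grip_width: 0.0002
[ 0.57493084 -0.02419209  0.1508388 ] [-0.54235361 -0.91353442  1.32046017]
[ 0.57555394 -0.02422486  0.15243522]
```

View pics/s6.png

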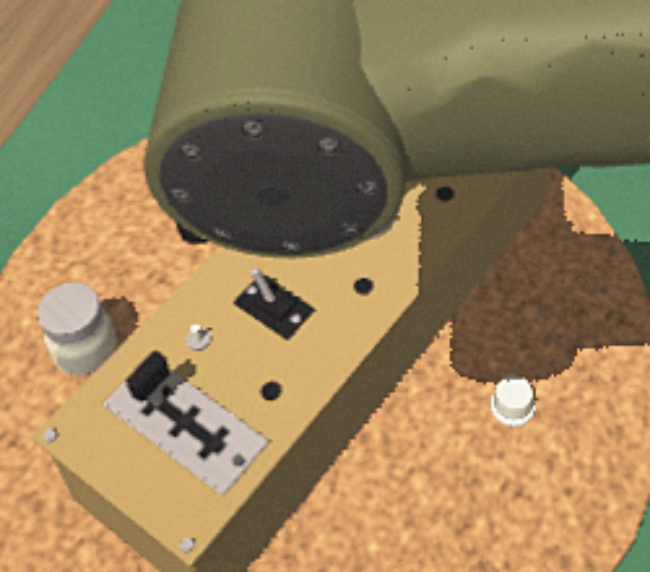

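The side view shows the cap at the far end of its slot (148,375 in the enlarged crop) and the toggles unchanged. Next I press the button.

```bash
python3 -m inch '[{"x":0,"y":0,"z":0.012,"ax":0,"ay":0,"az":0,"claw":1},{"x":0,"y":0,"z":0.02,"ax":0,"ay":0,"az":0,"claw":1},{"x":0,"y":0,"z":0.028,"ax":0,"ay":0,"az":0,"claw":1},{"x":0,"y":0,"z":0.033,"ax":0,"ay":0,"az":0,"claw":1},{"x":0,"y":0,"z":0.033,"ax":0,"ay":0,"az":0,"claw":1},{"x":0,"y":0,"z":0.033,"ax":0,"ay":0,"az":0,"claw":1}]'
```

```text
t: 5.57
tool_pos: [0.5754, -0.0244, 0.1353]
eef_rot: [[0.96, -0.278, 0.002], [-0.278, -0.96, 0.0], [0.002, -0.001, -1.0]]
wrist_force: [0.5, 1.7, 4.8]
grip_width: -0.0001
```

```bash
python3 -m inch '[{"x":0,"y":0,"z":0.003,"ax":0,"ay":0,"az":0,"claw":1},{"x":0,"y":0,"z":0.005,"ax":0,"ay":0,"az":0,"claw":1},{"x":0,"y":0,"z":0.005,"ax":0,"ay":0,"az":0,"claw":1},{"x":0,"y":0,"z":0.005,"ax":0,"ay":0,"az":0,"claw":1}]'
```

```text
t: 5.9
tool_pos: [0.5755, -0.0244, 0.134]
eef_rot: [[0.961, -0.278, 0.003], [-0.278, -0.961, 0.0], [0.002, -0.001, -1.0]]
wrist_force: [-3.3, 3.7, 10.1]
grip_width: 0.0
```

```bash
python3 -m inch '[{"x":0,"y":0,"z":0.003,"ax":0,"ay":0,"az":0,"claw":1},{"x":0,"y":0,"z":0.003,"ax":0,"ay":0,"az":0,"claw":1},{"x":0,"y":0,"z":0.003,"ax":0,"ay":0,"az":0,"claw":1}]'
python3 -m inch '[{"x":0,"y":0,"z":-0.04,"ax":0,"ay":0,"az":0,"claw":1},{"x":0,"y":0,"z":-0.1,"ax":0,"ay":0,"az":0,"claw":1},{"x":0,"y":0,"z":-0.18,"ax":0,"ay":0,"az":0,"claw":1},{"x":-0.08,"y":0,"z":-0.2,"ax":0,"ay":0,"az":0,"claw":1},{"x":-0.12,"y":0,"z":-0.2,"ax":0,"ay":0,"az":0,"claw":1},{"x":-0.12,"y":0,"z":-0.2,"ax":0,"ay":0,"az":0,"claw":1},{"x":-0.12,"y":0,"z":-0.2,"ax":0,"ay":0,"az":0,"claw":1}]'
python3 - <<'E'
from h import *
from plant import robot,capture,nets
cv2.imwrite('pics/w7.png',capture('wrist'))
for d in nets.tip_of('wrist','power_top')[:2]: print(d, plane('wrist',d['point'],.14))
print(robot.read_state()['wrist_force'])
cv2.imwrite('pics/s7.png',cv2.resize(capture('side')[180:400,130:380],None,fx=2.6,fy=2.6))
E
```

```text
t: 6.15
tool_pos: [0.5755, -0.0244, 0.1339]
eef_rot: [[0.961, -0.278, 0.003], [-0.278, -0.961, -0.0], [0.003, -0.001, -1.0]]
wrist_force: [-5.8, 4.6, 15.7]
grip_width: 0.0002
t: 6.73
tool_pos: [0.5167, -0.0078, 0.2303]
eef_rot: [[0.961, -0.278, 0.0], [-0.278, -0.961, 0.0], [0.0, -0.0, -1.0]]
wrist_force: [0.4, -0.0, 0.0]
grip_width: 0.0002
{'point': [279.4, 140.7], 'conf': 0.9} [ 0.57421032 -0.02472788  0.14      ]
[-0.4962611   0.57070513 -0.11782322]
```

View pics/w7.png

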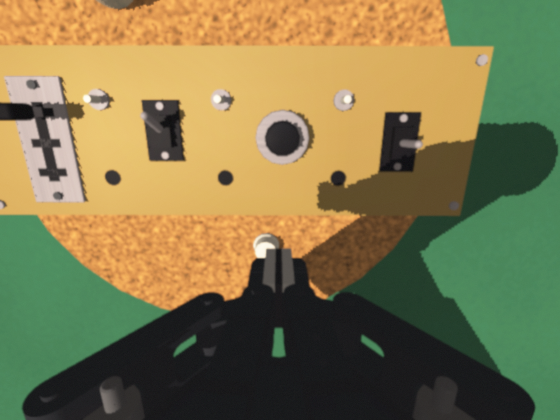

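The wrist picture shows the button up again (282,138) and the cap still at the far notch (20,111). Both toggles look the same as before. At full press the force rose from 10 to 16 N while the tip stayed at z = 0.134, so the button was against its stop.

```bash
python3 -c "
from plant import job,robot
print(robot.read_state()['wrist_force']);print(job.hand_in())"
```

```text
[-1.13157226  0.02392996  0.34917725]
the job is handed in; nothing more can be done
None
```

I pushed the selector to its second stop, then pressed the button fully and let it come up. I handed the job in at about 7 s of the 38 s allowed; no verdict was reported.

- **Selector:** I pushed the cap from behind with the shut fingers, and it snapped on to the far end. The wrist camera put it at (0.649, 0.160), about 50 mm from the start. It stands over the far notch in both the wrist and side pictures.
- **Button:** I pressed it from above until the fingertips reached z = 0.134, the height for 6 mm of travel. There the force rose from 10 to 16 N with no further movement. In the last picture it looks up again; I judged that by eye, without measuring its height.
- **Surroundings:** The toggles look unchanged in the last wrist picture. I saw no sign that the loose things moved, but I did not measure their positions again, and I saved a last side picture without viewing it. The arm ended clear, with wrist forces of about 1 N, which is the sensor's noise level.

The network's first reading of the button was about 3 mm sideways from where the picture showed it, so I aimed between the two.

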